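Back up the shaft for driving out its pin

TASK

The steering shaft in the V-blocks is about to have its cross pin driven out downwards. With your fingertips push the flat bench block along the bench and under the shaft's collar until its large centre hole lies straight below the pin, so that the pin can drop into it, with the block about square to the shaft. Only push it, flat on the bench, never lifted or tipped, and leave the shaft lying as it is in its V-blocks and the other things on the bench where they are.

Things in the scene. Friction and masses are not known exactly. Their poses are not given: they have to be found in the camera images.
- block: the bench block: a plain flat aluminium block, 100 mm along its x axis, 90 mm along its y axis, 34 mm tall, about 0.65 to 0.95 kg, standing loose and flat on the bench between the robot and the shaft. One large 18 mm drift hole goes down through its centre, between two 8 mm holes 28 mm to either side of it along y. Origin: centre of its underside; z up; at the start its x axis points towards the shaft, up to 20 degrees off square to it
- hole (a point): centre of the mouth of the block's large drift hole, at the middle of its top face, 34 mm above the block's underside
- shaft: a steel steering shaft, 20 mm thick and 460 mm long, lying loose and level in the two V-blocks, with a steel coupling collar 40 mm thick and 34 mm long round it. Origin: on the shaft's axis at the middle of the collar (and of the shaft), 57 mm above the bench, so that there are 37 mm between bench and collar; its y axis runs along the shaft, to the robot's left, its x axis level, away from the robot, square to the shaft
- pin (a point): top of the cross pin, a 6 mm brass pin that stands 4 mm proud of the top of the collar, at the middle of the collar's length, straight above the shaft's axis, 81 mm above the bench
- vblocks: the pair of steel V-blocks, bolted down; each 60 mm along x, 40 mm along y, 62 mm tall, centred 150 mm either side of the origin along y, so that 260 mm lie open between them. Origin: on the bench, midway between them, straight below the shaft's axis; its y axis runs along the shaft, its x axis square to it, away from the robot. The collar lies up to 40 mm to either side of the middle
- speedometer: round dash instrument, 100 mm across the chrome rim, 62 mm tall, lying face up beyond the shaft. Origin: centre of its underside
- small_gauge: small round dash instrument, 60 mm across, 45 mm tall, lying face up beyond the shaft. Origin: centre of its underside
- fuel_gauge: flat oblong dash instrument with chrome frame, 66 x 100 mm, 22 mm tall, lying face up beyond the shaft. Origin: centre of its underside
- filler_cap: domed chrome fuel filler cap, 72 mm across, 28 mm tall, on the robot's side of the shaft, right of the bench block. Origin: centre of its underside
- hammer: hammer with wooden handle, 260 mm long, 26 mm tall, lying on the robot's side of the shaft, far right. Origin: under the middle of its length; its x axis points to the head
- punch: steel pin punch, 155 mm long, 10 mm thick, lying on the robot's side of the shaft, left of the bench block. Origin: underside, near its middle; its x axis points to the thin end
- spare_collar: spare steel collar standing on end, 40 mm across, 34 mm tall, on the robot's side of the shaft, right of the bench block. Origin: centre of its underside
- tub: yellow plastic tub of odd parts, 120 x 90 mm, 62 mm tall, on the robot's side of the shaft, far left. Origin: centre of its underside
There are look-alikes about, which are no part of the job. Leave any orange look-alike of the block alone.

How it is judged:
At the end, for the whole second after the job is handed in: Block flat and at rest, its large hole's centre within 6 mm of the pin seen from above, its sides within 0.2 rad of square to the shaft; pin within 6 mm of where it was, shaft turned by less than 0.15 rad; every other thing within 30 mm of where it was (horizontal distance between hole and pin below 0.006 m and angle between the x axis of block and the x axis of vblocks, either way round below 0.2 rad and angle between block's own z axis and vertical below 0.04 rad and height (world z) of block below 0.003 m and linear speed of block below 0.01 m/s and distance of pin from where it was at the start of the episode below 0.006 m and angle between shaft's own z axis and vertical below 0.15 rad and distance of each of speedometer, small_gauge, fuel_gauge, filler_cap, hammer, punch, spare_collar, tub from where it was at the start of the episode below 0.03 m); the robot touches nothing.
It fails at once if the block is lifted (its underside's centre more than 6 mm off the bench) (height (world z) of block above 0.006 m).
It fails at once if the block is tipped by more than 0.1 rad (angle between block's own z axis and vertical above 0.1 rad).
It fails at once if the shaft is knocked: its pin moved by more than 10 mm or the shaft turned by more than 0.25 rad (distance of pin from where it was at the start of the episode above 0.01 m or angle between shaft's own z axis and vertical above 0.25 rad).
It fails at once if another thing on the bench is moved by more than 30 mm (distance of any of speedometer, small_gauge, fuel_gauge, filler_cap, hammer, punch, spare_collar, tub from where it was at the start of the episode above 0.03 m).
It also fails if it takes over 59 s, if anything falls off the work surface, if the arm or the gripper's body presses on something with over 40 N, if the wrist force passes 120 N, or if a joint passes its speed limit or range.

ROBOT

A 7-joint arm with a two-finger parallel gripper is mounted at the origin on the work surface. World frame = base frame: x ahead of the robot, y to its left, z up, the work surface at z = 0. Lengths are in m, angles in rad, forces in N, time in s.
With the tool pointing down it reaches from about 0.4 to 0.85 m from the base axis. Payload 6.9 kg.
Tool frame: the origin (TCP) lies midway between the tips of the shut fingers; the grasp point (between the pads) lies 19 mm behind it (ctrl.hold_point_z is the distance from the TCP to the grasp point, in m); z points along the fingers, y is the line along which they close (so a half turn about z gives the same grasp; the last joint's range is limited). The gripper opens to 85 mm and grips with 20 to 120 N. Pads are 22 mm wide; open, the fingers measure 114 mm over their backs; the gripper's body (76 mm by 85 mm) begins 54 mm behind the grasp point. The pads swing forward as they close: fully open they stand 13 mm farther back than shut.
Start: joints at [1.438, 0.507, -0.238, 1.5, 0.126, 1.149, -0.155], TCP at [0.148, -0.607, 0.231] pointing down, gripper open.
Joint ranges: [-3.08, 3.08], [-0.24, 2.05], [-1.43, 1.35], [0, 2.5], [-1.52, 4.66], [0.17, 1.96], [-2.89, 2.89]. Speed limits (rad/s): [2.39, 2.39, 3.14, 3.14, 3.14, 3.14, 3.14].

INTERFACE

Orientations are given as a 3x3 rotation matrix whose columns are the frame's x, y, z axes.
In Python, from bench import ctrl, vision, masks_of gives the robot as it stands. The module is installed in compiled form; this text tells all that it offers.
- The arm moves only by the shell command python3 -m jog 'ROWS' [FORCE]. ROWS is JSON, a list of rows, each an object with "xyz": the shift along the tool's x, y, z scaled (see below), a list of three; "angular": the turn, a rotation vector about the tool's x, y, z scaled (see below), a list of three; "claw": the closure, from 0 (fully open) to 1 (shut). A call has 1 to 10 rows; each row shifts and turns the commanded pose from where the row before left it, along the tool's axes as they then stand; what a row does not reach is not made up. The controller multiplies each number of a shift by 0.02 m and each number of a turn by 4 degrees. A row lasts 1/10 s, in which the tool goes at most 50 mm and 8.59 degrees, less where a joint would pass 70% of its speed; a pose out of reach is approached as far as the arm can. A call with a number of a shift or a turn outside -1 to 1 is refused whole. A call with a gripper value outside its range is refused whole. The fingers move at their own pace and stop on an object; FORCE is the grip in N (left out, the last holds). Time passes only in rows, so rows that do not move let the fingers close. It gives the time, the measured TCP pose, the force, the opening and the grip force at its end, in the units of the state.
- ctrl.read_state(): the state, without advancing time (a new reading comes with each control period).
- vision.read_camera(name): name is "side" or "top"; returns a dict with "pixels" (384x512x3 uint8, red, green, blue), "z_map" (384x512 float32, m along the optical axis (not along the pixel's ray), 0 where there is no reading), "vertical_fov" (degrees; the focal length in pixels is half the picture's height over the tangent of half this angle, whatever the lens; pixels are square), "cx", "cy" (the principal point, pixels), "k1" (the pictures are not rectified: a ray, as slopes to the right and down, at radius r is drawn at 1 + k1 r^2 times it, then the intrinsics apply), "extrinsics" (4x4, takes a point from camera to world coordinates). Camera axes: x right, y up, looking along -z (the intrinsics and any distortion apply to the point x, -y, -z); pixel columns grow to the right and rows downward; lengths in m; the calibration is good to about 2 mm. A picture is of the moment at which its call begins.
- ctrl.job_done(): hands the job in; it is judged then, once.
Trained networks look in the newest picture that a camera, given by its name, has taken for a name from the list of things; names that differ only in an ending like _2 or _b are one class to them, and where a whole thing is asked for, a point or a joint stands for the part that bears it (a point fixed in the world has none). Each returns a list of dicts, best first, with "p" (0 to 1); they miss things now and then, are a little off and sometimes report something else, mostly with a low value. They report only what shows in the picture. A call takes as long as a camera call. They do not tell look-alikes from the thing itself.
- masks_of(query, camera): "pixels" (384x512 bool, what is visible of it) and "extent" ([centre column, centre row, width, height] in pixels, round what is visible of it).
The state is a dict: "time": time; "qpos": joint angles; "joint_vel": joint speeds; "tau": joint torques, N m; "eef_pos": TCP position; "eef_rot": TCP orientation; "ft_force": force on the tool from outside, world axes, zero at the start; "wrist_torque": the same for the moment, N m; "gripper_width": finger opening in m; "finger_force": force on a finger pad.
Only numpy, scipy, OpenCV 4.12 (cv2) and the standard library are available. Lean on these libraries where they do the work, as an engineer would, in place of code of your own. Each camera call takes 0.05 s, during which the arm holds its last target. There are 200 camera calls.

## Working session

There is one attempt and no reset: what is moved stays moved. The work goes in short steps, Python scripts to look and compute and a shell command to move; the robot and the scene stay as the last step left them, time stands still between calls to the robot, and variables do not carry over. Pictures are saved under pics/ and viewed, at most 10 in all, crops included, and the job is handed in when it is done.

```bash
mkdir -p pics; cat > h.py <<'E'
import numpy as np, cv2
from bench import ctrl, vision, masks_of
def cloud(im):
    h,w=im["z_map"].shape; f=h/2/np.tan(np.radians(im["vertical_fov"])/2)
    u,v=np.meshgrid(np.arange(w),np.arange(h)); K=np.array([[f,0,im["cx"]],[0,f,im["cy"]],[0,0,1.]])
    p=np.stack([u,v],-1).reshape(-1,1,2).astype(float)
    s=cv2.undistortPoints(p,K,np.array([im["k1"],0,0,0.])).reshape(h,w,2)
    z=im["z_map"]; P=np.stack([s[...,0]*z,-s[...,1]*z,-z,np.ones_like(z)],-1)
    W=(P@np.asarray(im["extrinsics"]).T)[...,:3]; W[z==0]=np.nan
    return W
E
python3 - <<'E'
from h import *
for c in("top","side"):
    im=vision.read_camera(c); cv2.imwrite(f"pics/{c}0.png",im["pixels"][...,::-1]); W=cloud(im)
    for n in("block","pin","shaft","vblocks","filler_cap","punch","spare_collar","tub","hammer"):
        for d in masks_of(n,c)[:4]:
            if d["p"]<.2: continue
            P=W[d["pixels"]]
            print(c,n,round(d["p"],2),np.round(d["extent"]),np.round(np.nanmedian(P,0),3),np.round(np.nanpercentile(P,2,axis=0),3),np.round(np.nanpercentile(P,98,axis=0),3))
s=ctrl.read_state();print(s["time"],s["eef_pos"],np.round(s["eef_rot"],3))
E
```

```text
top block 0.93 [384. 192.  31.  32.] [ 0.568 -0.426  0.034] [ 0.523 -0.475  0.009] [ 0.612 -0.375  0.041]
top block 0.85 [372. 264.  41.  42.] [ 0.335 -0.383  0.033] [ 0.282 -0.438  0.003] [ 0.389 -0.328  0.041]
top block 0.74 [194. 267.  44.  38.] [0.331 0.18  0.034] [ 0.285  0.124 -0.001] [0.378 0.233 0.041]
top block 0.56 [268. 210.  32.  31.] [ 0.505 -0.053  0.034] [ 0.454 -0.096  0.025] [ 0.552 -0.01   0.041]
top pin 0.77 [240. 166. 145.  18.] [0.636 0.037 0.066] [ 0.612 -0.183  0.056] [0.662 0.254 0.078]
top shaft 0.63 [241. 164. 150.  18.] [0.637 0.034 0.066] [ 0.613 -0.182  0.056] [0.662 0.252 0.078]
top shaft 0.36 [314. 185.  15.   9.] [ 0.582 -0.201  0.032] [ 0.562 -0.219  0.011] [ 0.598 -0.185  0.039]
top vblocks 0.77 [246. 168. 110.  31.] [ 0.631 -0.111  0.059] [ 0.596 -0.15   0.008] [0.68  0.183 0.068]
top filler_cap 0.61 [320. 222.  22.  18.] [ 0.473 -0.214  0.023] [ 0.442 -0.247  0.008] [ 0.505 -0.183  0.032]
top tub 0.56 [150. 216.  42.  42.] [0.486 0.317 0.012] [ 0.424  0.262 -0.003] [0.543 0.359 0.069]
top hammer 0.67 [239. 166. 146.  22.] [0.637 0.037 0.066] [ 0.61
[... 1230 characters left out ...]
74 -0.192  0.027] [ 0.559 -0.215  0.005] [ 0.592 -0.181  0.037]
side spare_collar 0.26 [317. 177.  27.  19.] [ 0.466 -0.204  0.023] [ 0.439 -0.26   0.001] [ 0.502 -0.181  0.03 ]
side tub 0.78 [171. 289.  73.  73.] [0.486 0.31  0.024] [0.416 0.265 0.001] [0.543 0.363 0.067]
side tub 0.46 [317. 176.  24.  22.] [ 0.465 -0.203  0.024] [ 0.439 -0.238  0.008] [ 0.497 -0.181  0.03 ]
side hammer 0.97 [314. 150.  80.  49.] [ 0.553 -0.285  0.022] [ 0.408 -0.325  0.001] [ 0.657 -0.246  0.028]
side hammer 0.42 [162. 183.  37.  40.] [0.73  0.128 0.062] [0.698 0.078 0.007] [0.788 0.165 0.066]
1.0 [ 0.14780552 -0.60725609  0.231297  ] [[ 0.972  0.237 -0.   ]
 [ 0.237 -0.972  0.   ]
 [-0.    -0.    -1.   ]]
```

```bash
python3 - <<'E'
import cv2,numpy as np
a=cv2.imread("pics/top0.png")[130:300,120:420];b=cv2.imread("pics/side0.png")[90:340,120:420]
cv2.imwrite("pics/c1.png",cv2.resize(a,(800,453),interpolation=cv2.INTER_CUBIC));cv2.imwrite("pics/c2.png",cv2.resize(b,(720,600),interpolation=cv2.INTER_CUBIC))
E
```

```text
(no output)
```

View pics/c1.png

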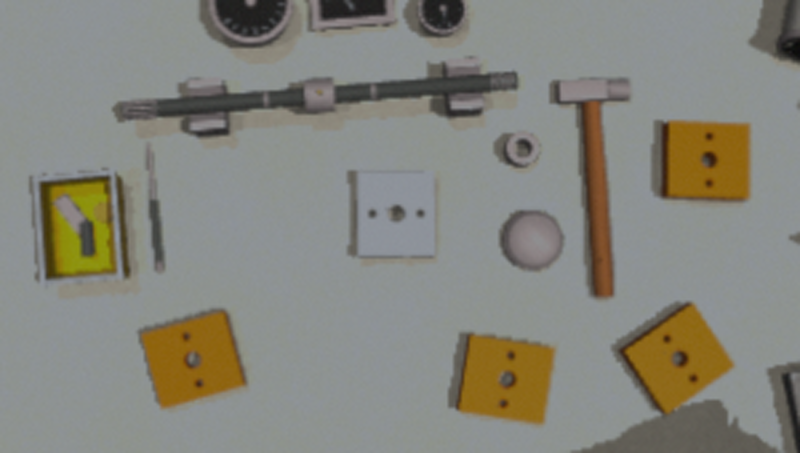

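View pics/c2.png

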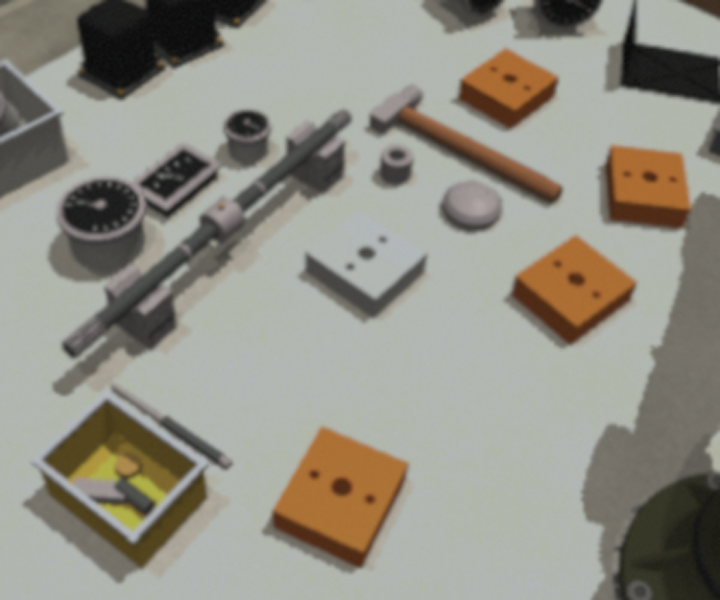

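The pictures show one plain aluminium block at top-camera pixel (268,210) and side-camera pixel (271,200). Four orange look-alikes are at top (384,192), (372,264), (310,272) and (194,267). I choose the silver block. The pin sits on the collar at about top (240,165).

```bash
cat >> h.py <<'E'
def measure(near=None,save=None):
    out={}
    for c in("top","side"):
        im=vision.read_camera(c);W=cloud(im);px=im["pixels"].astype(int)
        if save: cv2.imwrite(f"pics/{save}_{c}.png",im["pixels"][...,::-1])
        x,y,z=np.moveaxis(W,-1,0); sat=px.max(2)-px.min(2)
        # block top
        n=near if near is not None else (.505,-.053)
        m=(abs(z-.034)<.006)&(np.hypot(x-n[0],y-n[1])<.085)&(sat<45)
        k,l,st,ce=cv2.connectedComponentsWithStats(m.astype(np.uint8)); i=1+st[1:,4].argmax()
        P=W[l==i][:,:2]
        r=cv2.minAreaRect((P*1000).astype(np.float32)); print(c,"block rect",np.round(r,1) if 0 else r,"mean",P.mean(0).round(4),len(P))
        # dark hole
        g=px.sum(2); hm=cv2.morphologyEx((l==i).astype(np.uint8),cv2.MORPH_CLOSE,np.ones((7,7)))>0
        hm=cv2.erode(hm.astype(np.uint8),np.ones((5,5)))>0
        med=np.median(g[l==i]); w=np.where(hm,np.clip(med-g-60,0,None),0)
        # ray-plane at z=.034
        E=np.asarray(im["extrinsics"]); o=E[:3,3]; k2,l2,s2,c2=cv2.connectedComponentsWithStats((w>0).astype(np.uint8))
        for j in range(1,k2):
            ww=w*(l2==j); vv,uu=np.nonzero(ww); u=np.average(uu,weights=ww[vv,uu]);v=np.average(vv,weights=ww[vv,uu])
            print("  hole",ray(im,u,v,.034).round(4),s2[j,4],u.round(1),v.round(1))
        # collar and shaft
        cm=(z>.0715)&(z<.09)&(abs(x-.637)<.035)&(y>-.15)&(y<.2)
        Q=W[cm]
        print("  collar",np.percentile(Q,[1,50,99],axis=0).round(4).tolist(),len(Q))
        sm=(abs(x-.637)<.03)&(z>.063)&(z<.0695)&(y>-.17)&(y<.24)
        S=W[sm]; a=np.polyfit(S[:,1],S[:,0],1); print("  shaft x=%.4f*y+%.4f"%tuple(a))
def ray(im,u,v,zp):
    h=im["z_map"].shape[0]; f=h/2/np.tan(np.radians(im["vertical_fov"])/2);K=np.array([[f,0,im["cx"]],[0,f,im["cy"]],[0,0,1.]])
    s=cv2.undistortPoints(np.array([[[u,v]]],float),K,np.array([im["k1"],0,0,0.]))[0,0]
    E=np.asarray(im["extrinsics"]);d=E[:3,:3]@np.array([s[0],-s[1],-1]);return E[:3,3]+d*(zp-E[2,3])/d[2]
E
python3 - <<'E'
from h import *
measure()
for c,b in(("top",(225,155,26,24)),("side",(200,170,30,24))):
    im=cv2.imread(f"pics/{c}0.png");u,v,w,h=b;k=400//w
    cv2.imwrite(f"pics/p_{c}.png",cv2.resize(im[v:v+h,u:u+w],None,fx=14,fy=14,interpolation=0))
a=cv2.imread("pics/p_top.png");b=cv2.imread("pics/p_side.png");cv2.imwrite("pics/p.png",np.hstack([a,b]))
E
```

```text
top block rect ((503.1620178222656, -53.3776969909668), (100.14348602294922, 87.42802429199219), 0.36708611249923706) mean [ 0.504  -0.0532] 810
  hole [ 0.5048 -0.0549  0.034 ] 34 268.6 209.3
  hole [ 0.5034 -0.0257  0.034 ] 10 259.2 209.7
  hole [ 0.5041 -0.0815  0.034 ] 9 277.2 209.6
  collar [[0.6213, -0.1351, 0.0716], [0.6369, 0.037, 0.0741], [0.6525, 0.1858, 0.0821]] 118
  shaft x=-0.0669*y+0.6396
side block rect ((500.0496520996094, -52.35742950439453), (93.33512115478516, 102.40227508544922), 89.71504211425781) mean [ 0.4982 -0.0501] 997
  hole [ 0.5019 -0.0814  0.034 ] 10 279.0 189.3
  hole [ 0.5016 -0.0534  0.034 ] 44 272.3 195.0
  hole [ 0.5015 -0.0257  0.034 ] 14 265.4 200.7
  collar [[0.6197, 0.0198, 0.0718], [0.6317, 0.0383, 0.0757], [0.6472, 0.0543, 0.0818]] 97
  shaft x=-0.0755*y+0.6355
```

View pics/p.png

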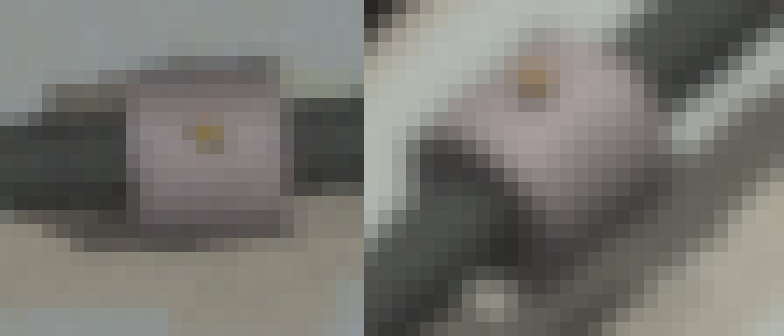

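The crop shows the brass pin at top pixel (239.3,164.0) and side pixel (211.5,175.1). I'll turn the tool first so the fingers spread along x for the sideways push. Next comes the transfer.

```bash
R='{"xyz":[0,0,0],"angular":[0,0,-1],"claw":0.4}'; python3 - <<'E'
from h import *
for c,u,v in(("top",239.3,164.0),("side",211.5,175.1)):
    im=vision.read_camera(c); print(c,ray(im,u,v,.081).round(4))
E
python3 -m jog '[{"xyz":[0,0,0],"angular":[0,0,-1],"claw":0.4},{"xyz":[0,0,0],"angular":[0,0,-1],"claw":0.4},{"xyz":[0,0,0],"angular":[0,0,-1],"claw":0.4},{"xyz":[0,0,0],"angular":[0,0,-1],"claw":0.4},{"xyz":[0,0,0],"angular":[0,0,-1],"claw":0.4},{"xyz":[0,0,0],"angular":[0,0,-1],"claw":0.4},{"xyz":[0,0,0],"angular":[0,0,-1],"claw":0.4},{"xyz":[0,0,0],"angular":[0,0,-1],"claw":0.4},{"xyz":[0,0,0],"angular":[0,0,-1],"claw":0.4},{"xyz":[0,0,0],"angular":[0,0,-1],"claw":0.4}]'
python3 -m jog '[{"xyz":[0,0,0],"angular":[0,0,-1],"claw":0.4},{"xyz":[0,0,0],"angular":[0,0,-1],"claw":0.4},{"xyz":[0,0,0],"angular":[0,0,-1],"claw":0.4},{"xyz":[0,0,0],"angular":[0,0,-1],"claw":0.4},{"xyz":[0,0,0],"angular":[0,0,-1],"claw":0.4},{"xyz":[0,0,0],"angular":[0,0,-1],"claw":0.4},{"xyz":[0,0,0],"angular":[0,0,-1],"claw":0.4},{"xyz":[0,0,0],"angular":[0,0,-1],"claw":0.4},{"xyz":[0,0,0],"angular":[0,0,-1],"claw":0.4},{"xyz":[0,0,0],"angular":[0,0,-1],"claw":0.4}]'
```

```text
top [0.6385 0.036  0.081 ]
side [0.6364 0.0369 0.081 ]
time: 2.2
eef_pos: [0.1478, -0.6073, 0.2313]
eef_rot: [[0.59, 0.807, -0.0], [0.807, -0.59, 0.0], [0.0, -0.0, -1.0]]
ft_force: [-0.0, 0.1, -0.1]
gripper_width: 0.0512
finger_force: 0.0
time: 3.2
eef_pos: [0.1477, -0.6073, 0.2313]
eef_rot: [[-0.067, 0.998, -0.0], [0.998, 0.067, 0.0], [0.0, -0.0, -1.0]]
ft_force: [-0.5, 1.0, 0.9]
gripper_width: 0.0511
finger_force: 0.0
```

```bash
python3 -m jog '[{"xyz":[0.93,0.82,0],"angular":[0,0,0],"claw":0.4},{"xyz":[0.93,0.82,0],"angular":[0,0,0],"claw":0.4},{"xyz":[0.93,0.82,0],"angular":[0,0,0],"claw":0.4},{"xyz":[0.93,0.82,0],"angular":[0,0,0],"claw":0.4},{"xyz":[0.93,0.82,0],"angular":[0,0,0],"claw":0.4},{"xyz":[0.93,0.82,0],"angular":[0,0,0],"claw":0.4},{"xyz":[0.93,0.82,0],"angular":[0,0,0],"claw":0.4},{"xyz":[0.93,0.82,0],"angular":[0,0,0],"claw":0.4},{"xyz":[0.93,0.82,0],"angular":[0,0,0],"claw":0.4},{"xyz":[0.93,0.82,0],"angular":[0,0,0],"claw":0.4}]'
python3 -m jog '[{"xyz":[0.93,0.82,0],"angular":[0,0,0],"claw":0.4},{"xyz":[0.93,0.82,0],"angular":[0,0,0],"claw":0.4},{"xyz":[0.93,0.82,0],"angular":[0,0,0],"claw":0.4},{"xyz":[0.93,0.82,0],"angular":[0,0,0],"claw":0.4},{"xyz":[0.93,0.82,0],"angular":[0,0,0],"claw":0.4},{"xyz":[0.93,0.82,0],"angular":[0,0,0],"claw":0.4},{"xyz":[0.93,0.82,0],"angular":[0,0,0],"claw":0.4},{"xyz":[0.93,0.82,0],"angular":[0,0,0],"claw":0.4},{"xyz":[0.93,0.82,0],"angular":[0,0,0],"claw":0.4},{"xyz":[0.93,0.82,0],"angular":[0,0,0],"claw":0.4}]'
python3 -m jog '[{"xyz":[0.93,0.82,0],"angular":[0,0,0],"claw":0.4},{"xyz":[0.93,0.82,0],"angular":[0,0,0],"claw":0.4},{"xyz":[0.93,0.82,0],"angular":[0,0,0],"claw":0.4},{"xyz":[0.93,0.82,0],"angular":[0,0,0],"claw":0.4},{"xyz":[0,0,0],"angular":[0,0,0],"claw":0.4}]'
```

```text
time: 4.2
eef_pos: [0.3001, -0.4104, 0.2315]
eef_rot: [[-0.064, 0.998, 0.0], [0.998, 0.064, -0.0], [-0.0, 0.0, -1.0]]
ft_force: [-0.7, -0.6, -0.6]
gripper_width: 0.0511
finger_force: 0.0
time: 5.2
eef_pos: [0.4518, -0.2142, 0.2314]
eef_rot: [[-0.064, 0.998, 0.0], [0.998, 0.064, -0.0], [-0.0, 0.0, -1.0]]
ft_force: [1.6, -0.6, 0.8]
gripper_width: 0.0513
finger_force: 0.0
time: 5.7
eef_pos: [0.5138, -0.1329, 0.2317]
eef_rot: [[-0.069, 0.998, 0.002], [0.998, 0.069, 0.002], [0.002, 0.002, -1.0]]
ft_force: [-0.9, 0.4, 0.7]
gripper_width: 0.0509
finger_force: 0.0
```

```bash
python3 -m jog '[{"xyz":[0,-0.03,1],"angular":[0,0,0],"claw":0.4},{"xyz":[0,-0.03,1],"angular":[0,0,0],"claw":0.4},{"xyz":[0,-0.03,1],"angular":[0,0,0],"claw":0.4},{"xyz":[0,-0.03,1],"angular":[0,0,0],"claw":0.4},{"xyz":[0,-0.03,1],"angular":[0,0,0],"claw":0.4},{"xyz":[0,-0.03,1],"angular":[0,0,0],"claw":0.4},{"xyz":[0,-0.03,1],"angular":[0,0,0],"claw":0.4},{"xyz":[0,-0.03,1],"angular":[0,0,0],"claw":0.4},{"xyz":[0,-0.03,1],"angular":[0,0,0],"claw":0.4},{"xyz":[0,-0.03,1],"angular":[0,0,0],"claw":0.4}]'
python3 -m jog '[{"xyz":[0,0,0.5],"angular":[0,0,0],"claw":0.4},{"xyz":[0,0,0.4],"angular":[0,0,0],"claw":0.4},{"xyz":[0,0,0],"angular":[0,0,0],"claw":0.4}]'
python3 - <<'E'
from h import *
a=vision.read_camera("side")["pixels"];b=vision.read_camera("top")["pixels"]
f=lambda i,u,v:cv2.resize(i[v:v+110,u:u+80,::-1],(400,550),interpolation=cv2.INTER_CUBIC)
cv2.imwrite("pics/d.png",np.hstack([f(a,240,120),f(b,230,150)]))
E
```

```text
time: 6.7
eef_pos: [0.5057, -0.1377, 0.0306]
eef_rot: [[-0.063, 0.998, 0.0], [0.998, 0.063, -0.0], [-0.0, 0.0, -1.0]]
ft_force: [-0.4, 0.1, -0.2]
gripper_width: 0.0509
finger_force: 0.0
time: 7.0
eef_pos: [0.5057, -0.1371, 0.0128]
eef_rot: [[-0.064, 0.998, -0.001], [0.998, 0.064, 0.0], [0.0, -0.001, -1.0]]
ft_force: [0.1, 0.2, 0.1]
gripper_width: 0.0513
finger_force: 0.0
```

View pics/d.png

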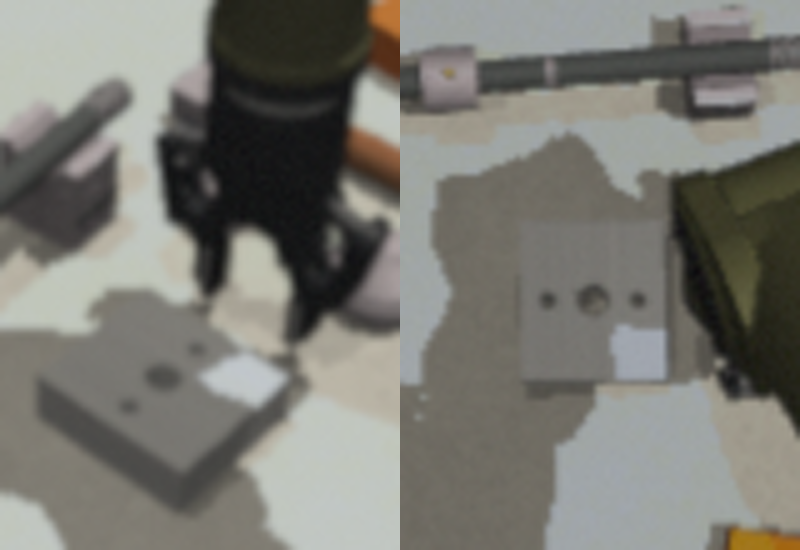

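The fingertips are down beside the block's right face, clear of it (side-camera pixels about (283–298,180–190)). Now I push sideways, slightly short of the target.

```bash
python3 -m jog '[{"xyz":[0.45,0,0],"angular":[0,0,0],"claw":0.4},{"xyz":[0.45,0,0],"angular":[0,0,0],"claw":0.4},{"xyz":[0.45,0,0],"angular":[0,0,0],"claw":0.4},{"xyz":[0.45,0,0],"angular":[0,0,0],"claw":0.4},{"xyz":[0.45,0,0],"angular":[0,0,0],"claw":0.4},{"xyz":[0.45,0,0],"angular":[0,0,0],"claw":0.4},{"xyz":[0.45,0,0],"angular":[0,0,0],"claw":0.4},{"xyz":[0.45,0,0],"angular":[0,0,0],"claw":0.4},{"xyz":[0.45,0,0],"angular":[0,0,0],"claw":0.4},{"xyz":[0.35,0,0],"angular":[0,0,0],"claw":0.4}]'
python3 - <<'E'
from h import *
measure(near=(.50,.0),save="e")
E
```

```text
time: 8.1
eef_pos: [0.5004, -0.0497, 0.0138]
eef_rot: [[-0.064, 0.998, 0.0], [0.998, 0.064, -0.002], [-0.002, 0.0, -1.0]]
ft_force: [-0.3, -6.6, 3.2]
gripper_width: 0.051
finger_force: 3.4
top block rect ((496.8514099121094, 8.034347534179688), (100.12004852294922, 86.80116271972656), 3.672358751296997) mean [0.4883 0.019 ] 554
  hole [0.4989 0.0097 0.034 ] 21 247.7 211.1
  hole [0.4962 0.034  0.034 ] 9 239.9 211.9
  collar [[0.6235, -0.1431, 0.0717], [0.6394, 0.037, 0.0745], [0.6555, 0.1713, 0.0835]] 106
  shaft x=-0.0728*y+0.6398
side block rect ((493.9594421386719, -0.8188323974609375), (103.26275634765625, 111.65193939208984), 3.504901885986328) mean [0.4917 0.0088] 1127
  hole [ 0.5238 -0.0402  0.034 ] 11 262.7 193.4
  hole [ 0.4964 -0.0197  0.034 ] 3 265.4 203.0
  hole [ 0.4626 -0.039   0.034 ] 24 280.1 205.6
  hole [0.4956 0.0083 0.034 ] 30 258.4 209.1
  hole [0.4938 0.036  0.034 ] 6 251.7 215.5
  collar [[0.6191, 0.0207, 0.0716], [0.6315, 0.0386, 0.0758], [0.6493, 0.0557, 0.0811]] 104
  shaft x=-0.0740*y+0.6358
```

```bash
python3 -m jog '[{"xyz":[0.25,0,0],"angular":[0,0,0],"claw":0.4},{"xyz":[0.25,0,0],"angular":[0,0,0],"claw":0.4},{"xyz":[0.25,0,0],"angular":[0,0,0],"claw":0.4},{"xyz":[0.2,0,0],"angular":[0,0,0],"claw":0.4},{"xyz":[0,0,0],"angular":[0,0,0],"claw":0.4},{"xyz":[0,0,0],"angular":[0,0,0],"claw":0.4}]'
```

```text
time: 8.8
eef_pos: [0.4991, -0.0305, 0.0134]
eef_rot: [[-0.064, 0.998, 0.0], [0.998, 0.064, -0.001], [-0.001, 0.0, -1.0]]
ft_force: [0.4, -4.1, 3.1]
gripper_width: 0.0513
finger_force: 2.1
```

```bash
python3 -m jog '[{"xyz":[-0.75,0,0],"angular":[0,0,0],"claw":0.4},{"xyz":[-0.75,0,0],"angular":[0,0,0],"claw":0.4},{"xyz":[0,0,-1],"angular":[0,0,0],"claw":0.4},{"xyz":[0,0,-1],"angular":[0,0,0],"claw":0.4},{"xyz":[0,0,-1],"angular":[0,0,0],"claw":0.4},{"xyz":[0,0,-1],"angular":[0,0,0],"claw":0.4},{"xyz":[0,-0.8,-0.5],"angular":[0,0,0],"claw":0.4},{"xyz":[0,-0.9,0],"angular":[0,0,0],"claw":0.4},{"xyz":[0,-0.9,0],"angular":[0,0,0],"claw":0.4},{"xyz":[0,-0.9,0],"angular":[0,0,0],"claw":0.4}]'
python3 -m jog '[{"xyz":[0.9,-0.3,0],"angular":[0,0,0],"claw":0.4},{"xyz":[0.9,-0.3,0],"angular":[0,0,0],"claw":0.4},{"xyz":[0.9,0,0],"angular":[0,0,0],"claw":0.4},{"xyz":[0.9,0,0],"angular":[0,0,0],"claw":0.4},{"xyz":[0.8,0,0],"angular":[0,0,0],"claw":0.4},{"xyz":[0,0,0],"angular":[0,0,0],"claw":0.4}]'
python3 - <<'E'
from h import *
print(np.round(ctrl.read_state()["qpos"],3)); measure(near=(.494,.027),save="g")
E
```

```text
time: 9.8
eef_pos: [0.4303, -0.0636, 0.1032]
eef_rot: [[-0.065, 0.998, 0.0], [0.998, 0.065, 0.001], [0.001, 0.0, -1.0]]
ft_force: [-0.2, 0.2, 1.2]
gripper_width: 0.051
finger_force: 0.0
time: 10.4
eef_pos: [0.4133, 0.0253, 0.1034]
eef_rot: [[-0.068, 0.998, 0.0], [0.998, 0.068, 0.002], [0.002, 0.0, -1.0]]
ft_force: [0.2, -0.5, -0.0]
gripper_width: 0.0512
finger_force: 0.0
[ 0.351  0.417 -0.644  2.199  0.414  0.643 -0.52 ]
top block rect ((510.1643371582031, 26.08916473388672), (71.82264709472656, 89.96598052978516), 0.6792550086975098) mean [0.5192 0.0274] 436
  hole [0.5147 0.0198 0.034 ] 2 244.5 206.0
  hole [0.4952 0.0573 0.034 ] 4 232.4 212.2
  collar [[0.6234, -0.143, 0.0716], [0.6362, 0.037, 0.0749], [0.6538, 0.1531, 0.0848]] 108
  shaft x=-0.0694*y+0.6400
side block rect ((492.51287841796875, 25.45952606201172), (101.61581420898438, 94.75865936279297), 3.6984589099884033) mean [0.4905 0.0286] 1114
  hole [ 0.4956 -0.003   0.034 ] 14 261.4 206.7
  hole [0.4939 0.0251 0.034 ] 48 254.5 213.1
  hole [0.469  0.0573 0.034 ] 118 253.2 225.7
  collar [[0.6193, 0.0203, 0.0717], [0.6321, 0.0385, 0.0753], [0.6476, 0.0548, 0.0826]] 102
  shaft x=-0.0730*y+0.6355
```

```bash
python3 -m jog '[{"xyz":[0,0,0],"angular":[0,0,1],"claw":0.4},{"xyz":[0,0,0],"angular":[0,0,1],"claw":0.4},{"xyz":[0,0,0],"angular":[0,0,1],"claw":0.4},{"xyz":[0,0,0],"angular":[0,0,1],"claw":0.4},{"xyz":[0,0,0],"angular":[0,0,1],"claw":0.4},{"xyz":[0,0,0],"angular":[0,0,1],"claw":0.4},{"xyz":[0,0,0],"angular":[0,0,1],"claw":0.4},{"xyz":[0,0,0],"angular":[0,0,1],"claw":0.4},{"xyz":[0,0,0],"angular":[0,0,1],"claw":0.4},{"xyz":[0,0,0],"angular":[0,0,1],"claw":0.4}]'
python3 -m jog '[{"xyz":[0,0,0],"angular":[0,0,1],"claw":0.4},{"xyz":[0,0,0],"angular":[0,0,1],"claw":0.4},{"xyz":[0,0,0],"angular":[0,0,1],"claw":0.4},{"xyz":[0,0,0],"angular":[0,0,1],"claw":0.4},{"xyz":[0,0,0],"angular":[0,0,1],"claw":0.4},{"xyz":[0,0,0],"angular":[0,0,1],"claw":0.4},{"xyz":[0,0,0],"angular":[0,0,1],"claw":0.4},{"xyz":[0,0,0],"angular":[0,0,1],"claw":0.4},{"xyz":[0,0,0],"angular":[0,0,1],"claw":0.4},{"xyz":[0,0,0],"angular":[0,0,1],"claw":0.4}]'
python3 -m jog '[{"xyz":[0,0,0],"angular":[0,0,1],"claw":0.4},{"xyz":[0,0,0],"angular":[0,0,1],"claw":0.4},{"xyz":[0,0,0],"angular":[0,0,0.4],"claw":0.4},{"xyz":[0,0,0],"angular":[0,0,0],"claw":0.4}]'
```

```text
time: 11.5
eef_pos: [0.4134, 0.0216, 0.1031]
eef_rot: [[0.596, 0.803, -0.0], [0.803, -0.596, -0.0], [-0.0, -0.0, -1.0]]
ft_force: [0.5, -0.1, -0.2]
gripper_width: 0.0512
finger_force: 0.0
time: 12.5
eef_pos: [0.4134, 0.0217, 0.1031]
eef_rot: [[0.973, 0.232, -0.001], [0.232, -0.973, -0.0], [-0.001, -0.0, -1.0]]
ft_force: [1.0, 0.4, 0.3]
gripper_width: 0.051
finger_force: 0.0
time: 12.9
eef_pos: [0.4134, 0.022, 0.1032]
eef_rot: [[0.997, 0.071, -0.0], [0.071, -0.997, -0.0], [-0.0, 0.0, -1.0]]
ft_force: [-0.2, -0.2, -0.9]
gripper_width: 0.0511
finger_force: 0.0
```

```bash
python3 -m jog '[{"xyz":[0,0,0.9],"angular":[0,0,0],"claw":0.4},{"xyz":[0,0,0.9],"angular":[0,0,0],"claw":0.4},{"xyz":[0,0,0.9],"angular":[0,0,0],"claw":0.4},{"xyz":[0,0,0.9],"angular":[0,0,0],"claw":0.4},{"xyz":[0,0,0.6],"angular":[0,0,0],"claw":0.4},{"xyz":[0,0,0],"angular":[0,0,0],"claw":0.4}]'
python3 -m jog '[{"xyz":[0.5,0,0],"angular":[0,0,0],"claw":0.4},{"xyz":[0.5,0,0],"angular":[0,0,0],"claw":0.4},{"xyz":[0.6,-0.01,0],"angular":[0,0,0],"claw":0.4},{"xyz":[0.6,-0.01,0],"angular":[0,0,0],"claw":0.4},{"xyz":[0.6,-0.01,0],"angular":[0,0,0],"claw":0.4},{"xyz":[0.6,-0.01,0],"angular":[0,0,0],"claw":0.4},{"xyz":[0.6,-0.01,0],"angular":[0,0,0],"claw":0.4},{"xyz":[0.6,-0.01,0],"angular":[0,0,0],"claw":0.4},{"xyz":[0.6,-0.01,0],"angular":[0,0,0],"claw":0.4},{"xyz":[0.6,-0.01,0],"angular":[0,0,0],"claw":0.4}]'
python3 - <<'E'
from h import *
measure(near=(.586,.032),save="i")
a=cv2.imread("pics/i_side.png");b=cv2.imread("pics/i_top.png")
f=lambda i,u,v:cv2.resize(i[v:v+110,u:u+80],(400,550),interpolation=cv2.INTER_CUBIC)
cv2.imwrite("pics/i.png",np.hstack([f(a,195,150),f(b,200,145)]))
E
```

```text
time: 13.5
eef_pos: [0.4127, 0.0223, 0.0181]
eef_rot: [[0.997, 0.072, -0.003], [0.072, -0.997, -0.0], [-0.003, -0.0, -1.0]]
ft_force: [-0.3, -0.5, 0.3]
gripper_width: 0.0515
finger_force: 0.0
time: 14.5
eef_pos: [0.5279, 0.0319, 0.0198]
eef_rot: [[0.997, 0.071, -0.004], [0.071, -0.997, -0.001], [-0.004, 0.0, -1.0]]
ft_force: [-6.1, 0.1, 3.4]
gripper_width: 0.051
finger_force: 3.3
top block rect ((626.0396118164062, 72.40740966796875), (3.748302698135376, 19.007112503051758), 3.120748996734619) mean [0.6265 0.0743] 10
  collar [[0.6266, -0.125, 0.0716], [0.6394, 0.037, 0.0746], [0.6525, 0.1192, 0.0829]] 97
  shaft x=-0.0731*y+0.6409
side block rect ((577.7871704101562, 35.24590301513672), (121.94269561767578, 92.92826843261719), 1.803288221359253) mean [0.5995 0.0511] 484
  hole [0.6242 0.0529 0.034 ] 12 211.2 192.9
  hole [0.5822 0.0674 0.034 ] 20 218.4 204.2
  collar [[0.6186, 0.0205, 0.0716], [0.6319, 0.0391, 0.0751], [0.6472, 0.0549, 0.0817]] 102
  shaft x=-0.0556*y+0.6333
```

View pics/i.png

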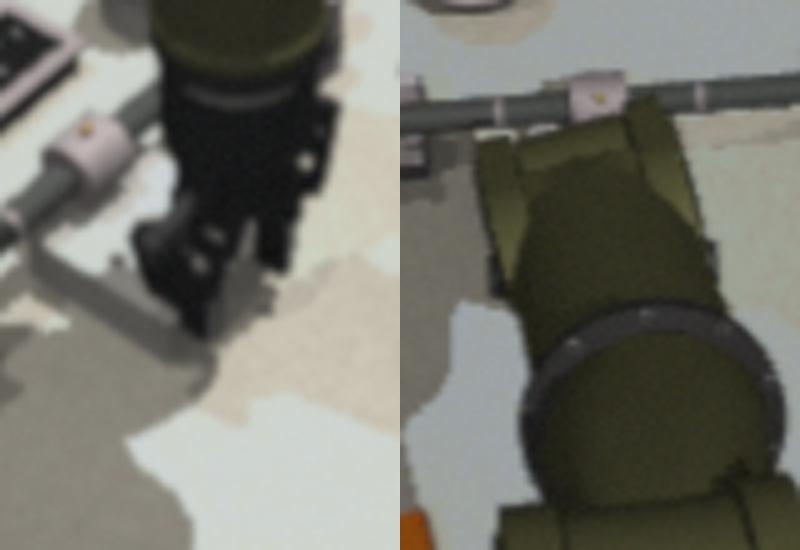

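The gripper hides most of the block. The left edge I can see in the side view is straight and the collar is undisturbed. I'll push to about 10 mm short, then back off for a clear look.

```bash
python3 -m jog '[{"xyz":[0.5,-0.01,0],"angular":[0,0,0],"claw":0.4},{"xyz":[0.5,-0.01,0],"angular":[0,0,0],"claw":0.4},{"xyz":[0.4,-0.01,0],"angular":[0,0,0],"claw":0.4},{"xyz":[0.2,0,0],"angular":[0,0,0],"claw":0.4},{"xyz":[0,0,0],"angular":[0,0,0],"claw":0.4},{"xyz":[0,0,0],"angular":[0,0,0],"claw":0.4}]'
python3 -m jog '[{"xyz":[-1,0,0],"angular":[0,0,0],"claw":0.4},{"xyz":[-1,0,0],"angular":[0,0,0],"claw":0.4},{"xyz":[-1,0,0],"angular":[0,0,0],"claw":0.4},{"xyz":[-1,0,0],"angular":[0,0,0],"claw":0.4},{"xyz":[-1,0,0],"angular":[0,0,0],"claw":0.4},{"xyz":[-1,0,0],"angular":[0,0,0],"claw":0.4},{"xyz":[-1,0,0],"angular":[0,0,0],"claw":0.4},{"xyz":[0,0,0],"angular":[0,0,0],"claw":0.4}]'
python3 - <<'E'
from h import *
measure(near=(.625,.035),save="j")
a=cv2.imread("pics/j_side.png");b=cv2.imread("pics/j_top.png")
f=lambda i,u,v:cv2.resize(i[v:v+72,u:u+80],(400,360),interpolation=cv2.INTER_CUBIC)
cv2.imwrite("pics/j.png",np.hstack([f(a,185,155),f(b,205,140)]))
E
```

```text
time: 15.2
eef_pos: [0.5607, 0.0351, 0.0195]
eef_rot: [[0.997, 0.071, -0.0], [0.071, -0.997, -0.0], [-0.0, 0.0, -1.0]]
ft_force: [-4.1, -0.9, 3.2]
gripper_width: 0.0514
finger_force: 2.0
time: 16.0
eef_pos: [0.4196, 0.0251, 0.0196]
eef_rot: [[0.997, 0.072, -0.0], [0.072, -0.997, -0.0], [-0.0, 0.0, -1.0]]
ft_force: [0.1, -0.1, 0.3]
gripper_width: 0.0513
finger_force: 0.0
top block rect ((602.3951416015625, 35.659149169921875), (59.463218688964844, 89.36632537841797), 4.473513603210449) mean [0.5993 0.0356] 436
  hole [0.6238 0.0079 0.034 ] 6 248.6 171.2
  hole [0.6201 0.0646 0.034 ] 6 230.4 172.3
  collar [[0.6207, -0.1149, 0.0715], [0.6363, 0.037, 0.0749], [0.6525, 0.188, 0.0848]] 124
  shaft x=-0.0715*y+0.6396
side block rect ((603.3366088867188, 36.24876403808594), (71.08708190917969, 93.63765716552734), 3.350491523742676) mean [0.5987 0.0391] 628
  hole [0.6216 0.0078 0.034 ] 7 224.0 184.5
  hole [0.6203 0.0531 0.034 ] 50 212.2 193.7
  collar [[0.6193, 0.0197, 0.0717], [0.6307, 0.039, 0.0755], [0.6476, 0.055, 0.082]] 99
  shaft x=-0.0750*y+0.6357
```

View pics/j.png

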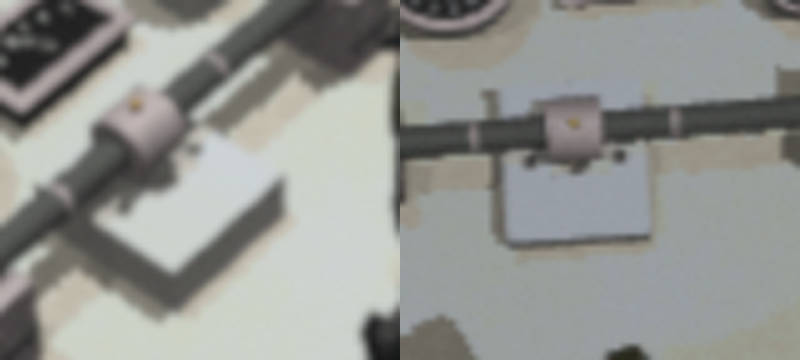

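In both views the small holes straddle the collar just on the robot's side of it (top pixels about (231,172) and (249,171)). The block is square and well centred, with about 15.5 mm still to go along its x axis.

```bash
python3 -m jog '[{"xyz":[1,0,0],"angular":[0,0,0],"claw":0.4},{"xyz":[1,0,0],"angular":[0,0,0],"claw":0.4},{"xyz":[1,0,0],"angular":[0,0,0],"claw":0.4},{"xyz":[1,0,0],"angular":[0,0,0],"claw":0.4},{"xyz":[1,0,0],"angular":[0,0,0],"claw":0.4},{"xyz":[0.8,0,0],"angular":[0,0,0],"claw":0.4},{"xyz":[0.5,0,0],"angular":[0,0,0],"claw":0.4},{"xyz":[0.4,0,0],"angular":[0,0,0],"claw":0.4},{"xyz":[0.3,0,0],"angular":[0,0,0],"claw":0.4},{"xyz":[0,0,0],"angular":[0,0,0],"claw":0.4}]'
python3 -m jog '[{"xyz":[0.3,0,0],"angular":[0,0,0],"claw":0.4},{"xyz":[0.25,0,0],"angular":[0,0,0],"claw":0.4},{"xyz":[0.2,0,0],"angular":[0,0,0],"claw":0.4},{"xyz":[0,0,0],"angular":[0,0,0],"claw":0.4},{"xyz":[0,0,0],"angular":[0,0,0],"claw":0.4}]'
```

```text
time: 17.1
eef_pos: [0.5612, 0.0353, 0.0192]
eef_rot: [[0.997, 0.071, -0.0], [0.071, -0.997, 0.0], [-0.0, -0.0, -1.0]]
ft_force: [-0.4, 0.3, -0.5]
gripper_width: 0.0512
finger_force: 0.0
time: 17.6
eef_pos: [0.5739, 0.036, 0.019]
eef_rot: [[0.997, 0.071, -0.003], [0.071, -0.997, -0.001], [-0.003, 0.0, -1.0]]
ft_force: [-5.0, -0.9, 1.9]
gripper_width: 0.0516
finger_force: 2.5
```

```bash
python3 -m jog '[{"xyz":[0.1,0,0],"angular":[0,0,0],"claw":0.4},{"xyz":[0,0,0],"angular":[0,0,0],"claw":0.4},{"xyz":[0,0,0],"angular":[0,0,0],"claw":0.4}]'
python3 -m jog '[{"xyz":[-0.6,0,0],"angular":[0,0,0],"claw":0.4},{"xyz":[-1,0,0],"angular":[0,0,0],"claw":0.4},{"xyz":[-1,0,0],"angular":[0,0,0],"claw":0.4},{"xyz":[-1,0,0],"angular":[0,0,0],"claw":0.4},{"xyz":[-1,0,0],"angular":[0,0,0],"claw":0.4},{"xyz":[-1,0,0],"angular":[0,0,0],"claw":0.4},{"xyz":[-1,0,0],"angular":[0,0,0],"claw":0.4},{"xyz":[-1,0,0],"angular":[0,0,0],"claw":0.4},{"xyz":[0,0,0],"angular":[0,0,0],"claw":0.4}]'
python3 - <<'E'
from h import *
measure(near=(.635,.037),save="k")
for c in ("top","side"):
    im=vision.read_camera(c);W=cloud(im);x,y,z=np.moveaxis(W,-1,0)
    sat=np.ptp(im["pixels"].astype(int),axis=2)
    # block edges in shaft frame about the pin
    P=W[(abs(z-.034)<.006)&(np.hypot(x-.637,y-.037)<.09)&(sat<45)]
    d=P[:,:2]-([.6385,.036] if c=="top" else [.6364,.0369]); t=.071
    a=d@[np.cos(t),np.sin(t)]; b=d@[-np.sin(t),np.cos(t)]
    print(c,"along",np.percentile(a,[.5,99.5]).round(4),"near part lateral",np.percentile(b[a<-.02],[1,99]).round(4),"far",np.percentile(b[a>.02],[1,99]).round(4),(a>.02).sum())
a=cv2.imread("pics/k_side.png");b=cv2.imread("pics/k_top.png")
f=lambda i,u,v:cv2.resize(i[v:v+72,u:u+80],(400,360),interpolation=cv2.INTER_CUBIC)
cv2.imwrite("pics/k.png",np.hstack([f(a,185,155),f(b,205,140)]))
E
```

```text
time: 17.9
eef_pos: [0.5759, 0.0362, 0.019]
eef_rot: [[0.997, 0.071, -0.003], [0.071, -0.997, -0.001], [-0.003, 0.0, -1.0]]
ft_force: [-5.2, -0.7, 2.0]
gripper_width: 0.0512
finger_force: 2.7
time: 18.8
eef_pos: [0.4237, 0.0253, 0.0195]
eef_rot: [[0.997, 0.071, -0.002], [0.071, -0.997, -0.0], [-0.002, 0.0, -1.0]]
ft_force: [0.6, -1.0, 1.0]
gripper_width: 0.0514
finger_force: 0.0
top block rect ((609.1773681640625, 35.888797760009766), (44.74085998535156, 89.57968139648438), 5.538247585296631) mean [0.6078 0.0355] 344
  collar [[0.6212, -0.1226, 0.0716], [0.6387, 0.034, 0.0746], [0.6524, 0.1783, 0.0825]] 116
  shaft x=-0.0677*y+0.6401
side block rect ((611.6621704101562, 36.50620651245117), (56.763145446777344, 92.6057357788086), 3.5392892360687256) mean [0.6069 0.0397] 499
  hole [0.6238 0.0572 0.034 ] 19 210.1 193.9
  collar [[0.6194, 0.0196, 0.0716], [0.6322, 0.0395, 0.0751], [0.6473, 0.0549, 0.0813]] 103
  shaft x=-0.0720*y+0.6355
top along [-0.0502  0.05  ] near part lateral [-0.0422  0.0454] far [-0.0414  0.0469] 227
side along [-0.0522  0.0499] near part lateral [-0.0423  0.0461] far [-0.0426  0.047 ] 145
```

View pics/k.png

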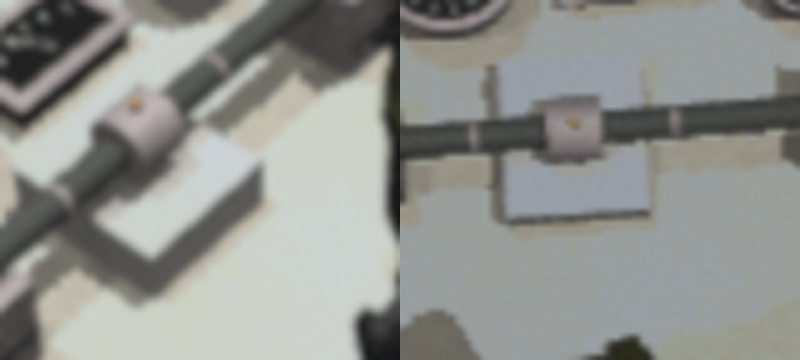

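The block now shows equally on both sides of the shaft: ±50 mm along its length, within about 1–2 mm sideways, and square to the shaft. The collar and pin haven't moved and the gripper is clear, so I'm handing it in.

```bash
python3 -c "
from bench import ctrl
print(ctrl.job_done())"
```

```text
the job is handed in; nothing more can be done
None
```

I pushed the block flat under the collar and handed the job in: by the last camera measurement the hole is within about 2 mm of the pin and the block is square to the shaft, but the hand-in gave no verdict.

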